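# Load the board carrier and hold it up for the inspection camera

### The arm

A 6-joint arm with a two-finger parallel gripper is mounted at the origin on the work surface. World frame = base frame: x ahead of the robot, y to its left, z up, the work surface at z = 0. Lengths are in m, angles in rad, forces in N, time in s.
With the tool pointing down it reaches from about 0.35 to 0.85 m from the base axis. Payload 8.1 kg.
Tool frame: the origin (TCP) lies at the very end of the fingers, on their centre line; the grasp point (between the pads) lies 19 mm behind it (robot.pinch_z is the distance from the TCP to the grasp point, in m); x points along the fingers, z is the direction in which the jaws open and shut, and the axes are right-handed (so a half turn about x gives the same grasp; the last joint's range is limited). The gripper opens to 93 mm and grips with 3 to 60 N. Pads are 15 mm wide; open, the fingers measure 128 mm over their backs; the gripper's body (75 mm by 188 mm) begins 65 mm behind the grasp point.
Start: joints at [1.101, 0.13, 1.488, -0, 1.523, -0.085], TCP at [0.225, 0.556, 0.219] pointing down, gripper open.
Joint ranges: [-2.96, 2.96], [-0.89, 2.26], [0.02, 2.5], [-1.34, 4.48], [0, 2.73], [-2.66, 2.66]. Speed limits (rad/s): [2.39, 2.39, 2.79, 3.14, 3.14, 3.14].

### API

Orientations are given as a rotation vector (axis times angle).
In Python, from plant import robot, optics, ticket gives the robot as it stands.
- The arm moves only by the tool jog_arm, never from a script. Its argument "targets" is a list of rows, each a list of 7 numbers: the shift along the tool's x, y, z in cm, then the turn, a rotation vector about the tool's x, y, z in degrees, then the closure, from 0 (fully open) to 1 (shut). In form: [[dx, dy, dz, ax, ay, az, grip], ...]. A call has 1 to 5 rows; each row is the pose to reach, as a shift and turn from the pose measured when the call began, along the tool's axes at that moment; what a row does not reach only later rows make up. A row lasts 1/8 s, in which the tool goes at most 62.5 mm and 10.7 degrees, less where a joint would pass 70% of its speed; a pose out of reach is approached as far as the arm can. A call with a gripper value outside its range is refused whole. The fingers move at their own pace and stop on an object; "squeeze" is the grip in N (left out, the last holds). Time passes only in rows, so rows that repeat a pose let the fingers close. It gives the time, the measured TCP pose, the force and the opening at its end, in the units of the state.
- robot.read_state(): the state, without advancing time (a new reading comes with each control period).
- optics.read_camera(name): name is "scene" or "top" or "wrist"; returns a dict with "frame" (400x640x3 uint8, red, green, blue), "vertical_fov" (degrees; the focal length in pixels is half the picture's height over the tangent of half this angle, whatever the lens; pixels are square), "cx", "cy" (the principal point, pixels), "R" (3x3) and "t" (3): a world point X has camera coordinates R X + t. Camera axes: x right, y down, z forward; pixel columns grow to the right and rows downward; lengths in m; the calibration is good to about 2 mm. A picture is of the moment at which its call begins. There is no depth.
- ticket.close_job(): hands the job in, once; it reports no verdict.
The state is a dict: "t": time; "q": joint angles; "dq": joint speeds; "joint_torque": joint torques, N m; "tool_pos": TCP position; "orientation": TCP orientation; "force": force on the tool from outside, world axes, zero at the start; "wrist_torque": the same for the moment, N m; "opening": finger opening in m.
Only numpy, scipy, OpenCV 4.12 (cv2) and the standard library are available. Lean on these libraries where they do the work, as an engineer would, in place of code of your own. Each camera call takes 0.05 s, during which the arm holds its last target.

### The job

Pick up the loose green driver board by its heat sink and set it down gently in the empty bay of the aluminium carrier, flat on the deck between the stop pins, and let go of it. Then take the carrier by its black handle and lift it straight up off its rails, level all the way because both boards lie loose on it, and finish while still holding it, steady and level, about ten centimetres above the rails, for the inspection camera. Leave the other things on the bench alone.

Things in the scene. Friction and masses are not known exactly. Their poses are not given: they have to be found in the camera images.
- driver: The loose green circuit board (80 g) to load, lying on the bench: 64 x 48 x 5 mm (its x, y, z), finned heat sink on its middle (see sink). Grey terminal strips, tops 12 mm above the underside, run along both long edges (y = +-17.5 to 23.5, x = +-22 mm); fingers closing along its x go free beside the sink. Origin: centre of underside, z up. The same after a half turn about z.
- sink (a point): Centre of the top of the loose green board's heat sink, the part to hold it by: 30 x 30 mm, from the board's face (5 mm above the board's underside) up to this point, 31 mm above the underside. Flat-sided and firmly fixed. Axes as the board's.
- driver_loaded: An identical green board (same sizes, same heat sink) that already lies loose in the other bay of the carrier. Origin: centre of its underside, z up.
- carrier: Board carrier: loose aluminium deck plate 120 (x) x 220 (y) x 5 mm, 0.45 kg. Origin: centre of its underside, z up. A black bridge handle crosses its middle along x; on either side (+y, -y) is a bay for one board, with a grey painted field. It rests on the nest's rails, underside 36 mm above the bench.
- bay_free (a point): Middle of the empty bay, on the deck's upper face, 66 mm to the carrier's +y; axes as the carrier's. A seated board's origin lies here, its long side (x) along the carrier's x, either way round. Eight brass pins, 6 mm thick, domed, 10 mm high, border it at (x, y) = (+-38, +-19) and (+-23, +-30) mm, leaving the board 3 mm of play each way and the middle of each side open for fingers.
- bay_full (a point): Middle of the other bay, on the deck's upper face, 66 mm to the carrier's -y, where the loaded board lies between eight like pins. Axes as the carrier's.
- handle (a point): Centre of the carrier handle's grip bar, over the carrier's centre, 64 mm above its underside. The bar is flat-sided: 106 mm long along the carrier's x, 12 mm wide along y, 20 mm high, on a leg at each end (x = +-47 mm), with 49 mm of open space beneath. Axes as the carrier's.
- dock: Fixed nest under the carrier: dark base plate 150 x 250 mm with two slotted aluminium rails, tops 36 mm above the bench. Black guide tabs stand 8 mm above the rail tops round the carrier with 3 mm of play, so it lifts out straight up. Origin: centre of the base's underside, on the bench; axes as the resting carrier's.
- sensor_board: Bystander: a blue circuit board 70 x 50 x 5 mm with a white connector and three small black capacitors (16 mm high), no heat sink, lying on the bench; it and the loose green board may lie in either of two places. Origin: centre of the underside.
- sorter: Bystander: a wooden shape-sorter box, a 140 mm cube. Origin: centre of the underside.
- screwdriver: Bystander: a screwdriver 190 mm long lying on the bench along its x. Origin: near its middle, on the bench.
- parts_bin: Bystander: a blue open bin with small parts, 100 x 75 x 45 mm. Origin: centre of the underside.
Things that resemble listed ones, but are neither listed nor needed, are in the scene too. Leave any orange or red look-alike of the driver alone.

How it is judged:
By the outcome, as a careful person would: the job done as asked, in the order asked, and still so for the second after the job is handed in, while the arm keeps its last pose, push and grip.
It also fails if it takes over 50 s, if anything falls off the work surface, if the arm or the gripper's body presses on something with over 40 N, if the wrist force passes 120 N, or if a joint passes its speed limit or range.

## Working session

There is one attempt and no reset: what is moved stays moved. The work goes in short steps, Python scripts to look and compute and a tool call to move; the robot and the scene stay as the last step left them, time stands still between calls to the robot, and variables do not carry over. Pictures are saved under pics/ and viewed, and the job is handed in when it is done.

Besides the shell and the picture viewer there is one more tool, called after ">>>" as name(argument=value, ...) on one line, values as JSON. jog_arm: Moves the arm, as the interface text tells. Its arguments: {"type":"object","properties":{"targets":{"type":"array"},"squeeze":{"type":"number"}},"required":["targets"]}

```bash
mkdir -p pics; ls; python3 - <<'E'
from plant import robot, optics
import cv2
s=robot.read_state(); print(s['t'],s['tool_pos'],s['orientation'],s['opening'],robot.pinch_z)
for n in("scene","top","wrist"):
    c=optics.read_camera(n); cv2.imwrite(f'pics/{n}0.png',c['frame'][:,:,::-1]); print(n,c['vertical_fov'],c['cx'],c['cy'],c['R'],c['t'])
E
```

```text
pics
0.0 [0.22496806 0.55562257 0.21762089] [-0.9221345   1.3686548   0.92068487] 0.09289369988941286 0.0188
scene 49.745963161818096 317.4792318482649 200.05537181387103 [[ 0.21653288  0.97626334  0.00483829]
 [ 0.7038207  -0.15266744 -0.69377884]
 [-0.6765722   0.15363121 -0.72017186]] [-0.10221174 -0.28363012  1.4755814 ]
top 50.824680230947585 319.1398445299091 196.82575957146983 [[ 0.01103724 -0.99990856  0.00781404]
 [-0.99600523 -0.01168597 -0.0885269 ]
 [ 0.08861012 -0.00680573 -0.99604314]] [-0.01983529  0.50611231  1.09711389]
wrist 71.47885350505982 319.65612904152727 195.48296148804306 [[ 0.37437685  0.92727493 -0.00178449]
 [ 0.89823266 -0.36217214  0.2490169 ]
 [ 0.23026084 -0.09482905 -0.96849749]] [-0.59755098 -0.02978397  0.3900339 ]
```

View pics/scene0.png

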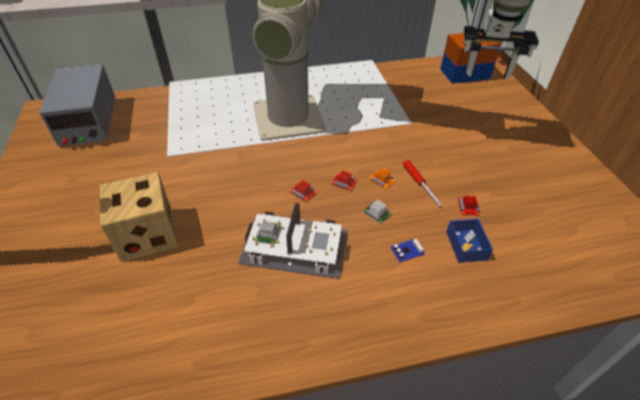

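View pics/top0.png

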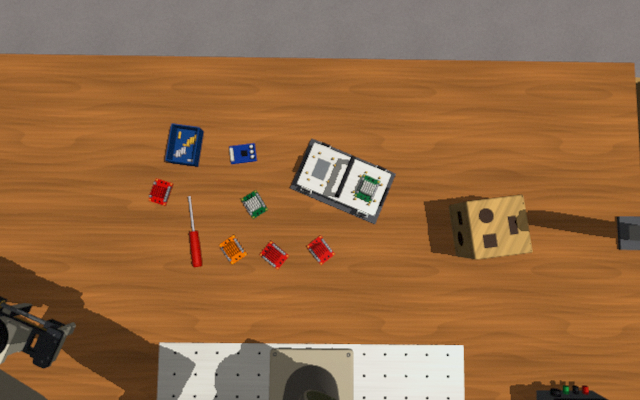

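View pics/wrist0.png

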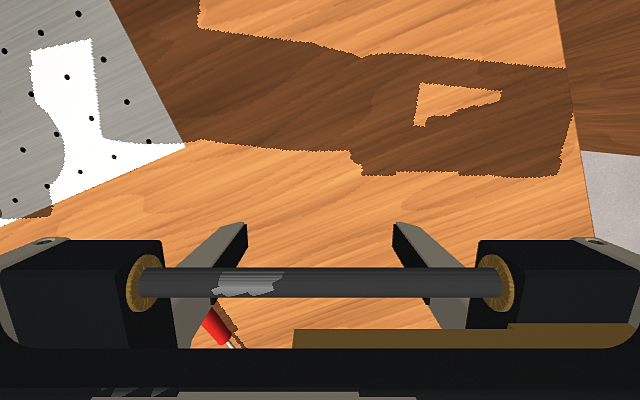

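The scene and top pictures show these candidates in the top view:
- Loose green board at (254,204)
- Loaded green board on the carrier at (369,187)
- Red look-alikes at (160,192), (274,254) and (320,249)
- Orange look-alike at (232,249)
- Blue sensor board at (243,153)

The choice is the green board at (254,204). The empty bay is at (322,168). I'll check with a close crop.

```bash
python3 - <<'E'
import cv2
i=cv2.imread('pics/top0.png')
cv2.imwrite('pics/crop0.png',cv2.resize(i[125:265,215:405],None,fx=4,fy=4,interpolation=cv2.INTER_CUBIC))
E
```

```text
(no output)
```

View pics/crop0.png

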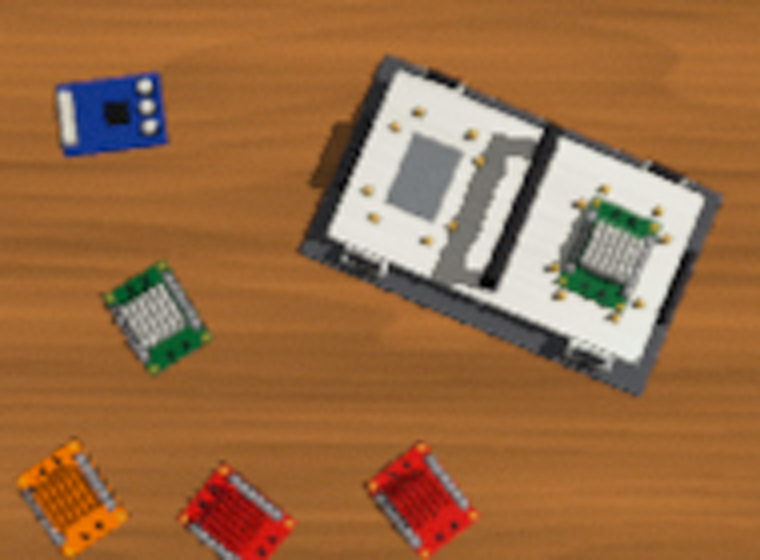

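```bash
cat > h.py <<'E'
import numpy as np, cv2
from scipy.spatial.transform import Rotation as Ro
from plant import robot, optics
def cam(n,save=None):
    c=optics.read_camera(n); c['bgr']=c['frame'][:,:,::-1].copy(); c['f']=200/np.tan(np.radians(c['vertical_fov'])/2)
    if save: cv2.imwrite(f'pics/{save}.png',c['bgr'])
    return c
def ray(c,uv,z):
    uv=np.atleast_2d(uv).astype(float); R,t=np.array(c['R']),np.array(c['t'])
    d=np.c_[(uv[:,0]-c['cx'])/c['f'],(uv[:,1]-c['cy'])/c['f'],np.ones(len(uv))]@R
    o=-R.T@t
    return o+d*((z-o[2])/d[:,2])[:,None]
def proj(c,X):
    Y=np.atleast_2d(X)@np.array(c['R']).T+np.array(c['t']); return Y[:,:2]/Y[:,2:]*c['f']+[c['cx'],c['cy']]
def blobs(mask,amin=30):
    n,l,s,ce=cv2.connectedComponentsWithStats(mask.astype(np.uint8))
    return [(l==i,s[i],ce[i]) for i in range(1,n) if s[i,4]>=amin]
def rect(c,m,z):
    "world-plane minAreaRect of mask"
    cs,_=cv2.findContours(m.astype(np.uint8),cv2.RETR_EXTERNAL,cv2.CHAIN_APPROX_NONE)
    P=ray(c,np.vstack(cs)[:,0],z)[:,:2]
    (x,y),(w,h),a=cv2.minAreaRect((P*1000).astype(np.float32)); 
    if w<h: w,h,a=h,w,a+90
    return x/1000,y/1000,w,h,(a+90)%180-90
def goal(pos,yaw,pitch=0):
    """tool down, jaw axis z at yaw (deg, world); return shift in tool cm and rotvec deg from now"""
    s=robot.read_state(); R0=Ro.from_rotvec(s['orientation']); p0=np.array(s['tool_pos'])
    best=None
    for y in (yaw,yaw+180):
        z=np.array([np.cos(np.radians(y)),np.sin(np.radians(y)),0]); x=np.array([0,0,-1.]); 
        R=Ro.from_matrix(np.c_[x,np.cross(z,x),z]); r=(R0.inv()*R).as_rotvec(degrees=True)
        if best is None or np.linalg.norm(r)<np.linalg.norm(best): best=r
    d=R0.inv().apply(np.array(pos)-p0)*100
    print('t',s['t'],'tcp',p0.round(4),'shift cm',d.round(2),'rot deg',best.round(2),'F',np.round(s['force'],1),'open',round(s['opening'],4)); return d,best
E
python3 - <<'E'
from h import *
c=cam('top'); hsv=cv2.cvtColor(c['bgr'],cv2.COLOR_BGR2HSV); H,S,V=cv2.split(hsv)
s=robot.read_state(); print(Ro.from_rotvec(s['orientation']).as_matrix().round(3))
for n,m,z in (('green',(H>45)&(H<90)&(S>80),.005),('white',(S<40)&(V>190),.041),('grey',(S<70)&(V>80)&(V<160),.041)):
    m=m.copy();m[:,:215]=0;m[:,405:]=0;m[270:]=0;m[:125]=0
    if n=='white' or n=='green': m=cv2.morphologyEx(m.astype(np.uint8),cv2.MORPH_CLOSE,np.ones((9,9)))>0
    for b,st,ce in blobs(m,60): print(n,st,ce.round(1),np.round(rect(c,b,z),3))
E
```

```text
[[-0.001 -0.927  0.375]
 [-0.001  0.375  0.927]
 [-1.     0.    -0.001]]
green [364 175  15   9  67] [370.5 179.6] [ 0.556 -0.155 41.235 12.538 66.465]
green [355 191  16  11  91] [363.  196.4] [ 0.511 -0.132 44.649 17.138 66.048]
green [252 206  14  12  88] [258.4 211.4] [  0.467   0.149  42.263  16.52  -55.359]
white [ 298  143   93   72 3152] [343.2 178.4] [ 5.52000e-01 -7.80000e-02  2.17396e+02  1.23721e+02  6.78180e+01]
grey [312 159  18  21 245] [320.4 168.9] [ 5.7900e-01 -1.7000e-02  4.9829e+01  3.4250e+01 -2.2291e+01]
grey [321 159  29  40 314] [333.8 178.1] [ 5.55000e-01 -6.20000e-02  1.12521e+02  4.56060e+01 -2.35880e+01]
grey [385 169  10  19  69] [389.8 178. ] [ 0.557 -0.199 47.972 23.076  3.179]
grey [354 174  26  27 177] [365.6 187.1] [ 0.532 -0.137 54.673 52.052 62.137]
grey [243 193  22  23 178] [253.6 203.6] [  0.484   0.157  47.832  40.102 -54.355]
grey [309 192  41  21 129] [329.5 202.4] [ 4.91000e-01 -3.90000e-02  1.13547e+02  8.85600e+00  6.69640e+01]
grey [363 206  19  18 121] [372.7 215.8] [  0.466  -0.151  46.241  37.998 -23.939]
```

```bash
python3 - <<'E'
from h import *
c=cam('top'); p=ray(c,(254,203.8),.028)[0]; print(p.round(4)); goal([p[0],p[1],.15],35)
E
```

```text
[0.4853 0.1577 0.028 ]
t 0.25 tcp [0.2251 0.5559 0.2182] shift cm [  6.83 -39.07 -27.13] rot deg [ 3.295e+01 -5.000e-02  1.000e-02] F [-0.3  0.3 -0.1] open 0.0931
```

>>> jog_arm(targets=[[0,-5,-3.4,6,0,0,0],[0,-10,-7,12,0,0,0],[0,-15,-10.4,18,0,0,0],[0,-20,-13.8,24,0,0,0],[1,-25,-17.3,30,0,0,0]])

```text
t: 0.88
tool_pos: [0.3931, 0.3004, 0.2091]
orientation: [-0.516, 1.507, 0.516]
force: [0.9, -0.5, -0.2]
opening: 0.093
```

```bash
python3 - <<'E'
from h import *
goal([.4853,.1577,.15],35)
E
```

```text
t 0.875 tcp [0.3931 0.3004 0.2091] shift cm [  5.92 -16.92  -1.46] rot deg [2.77 0.09 0.04] F [ 0.9 -0.5 -0.2] open 0.093
```

>>> jog_arm(targets=[[1,-5,-0.4,2.8,0,0,0],[2.5,-10,-0.9,2.8,0,0,0],[4.5,-14,-1.2,2.8,0,0,0],[5.9,-16.9,-1.5,2.8,0,0,0],[5.9,-16.9,-1.5,2.8,0,0,0]])

```text
t: 1.5
tool_pos: [0.4846, 0.1558, 0.1488]
orientation: [-0.476, 1.519, 0.476]
force: [-0.4, 1.0, 0.6]
opening: 0.0927
```

```bash
python3 - <<'E'
from h import *
c=cam('wrist','wrist1'); goal([.4853,.1577,.15],35); print(proj(c,[.4853,.1577,.031]))
E
```

```text
t 1.55 tcp [0.4846 0.1571 0.1497] shift cm [-0.03  0.01  0.1 ] rot deg [-0.14  0.02 -0.02] F [ 0.   0.3 -0.3] open 0.0929
[[322.62877456 189.70172517]]
```

View pics/wrist1.png

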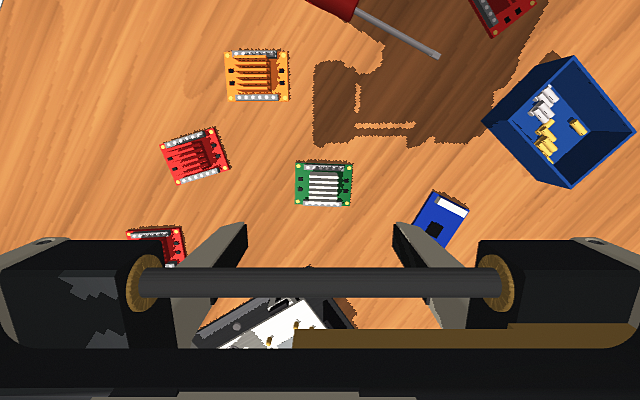

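The wrist view shows the green board at about (324,185), with the sink fins at (324,186). The blue board is to the right at (440,215), and the red and orange boards are to the left.

```bash
python3 - <<'E'
from h import *
c=cam('wrist'); im=c['bgr'][150:220,280:370]; cv2.imwrite('pics/c1.png',cv2.resize(im,None,fx=8,fy=8,interpolation=cv2.INTER_NEAREST))
H,S,V=cv2.split(cv2.cvtColor(c['bgr'],cv2.COLOR_BGR2HSV))
g=(H>45)&(H<95)&(S>70); g[:150]=0;g[220:]=0;g[:,:280]=0;g[:,370:]=0
gr=(S<60)&(V>100); gr[:150]=0;gr[220:]=0;gr[:,:280]=0;gr[:,370:]=0
ys,xs=np.nonzero(g);print('green',xs.min(),xs.max(),ys.min(),ys.max(),np.round(rect(c,g,.005),4))
for b,st,ce in blobs(gr,25): print(st,ce.round(1),np.round(rect(c,b,.031),4))
E
```

```text
green 294 351 163 206 [ 0.4853  0.1581 63.7895 48.2571 32.4926]
[303 165  34   6 129] [316.7 167.5] [ 0.4693  0.1762 34.1049  5.1963 34.9232]
[308 172  30   8 148] [322.9 175.9] [ 0.4769  0.1711 30.2984  6.6434 32.407 ]
[308 181  30   4  84] [322.7 182.7] [ 0.4811  0.1649 30.4408  2.9467 32.1465]
[308 186  30   4  84] [322.6 187.9] [ 0.4843  0.1604 30.6079  3.0164 32.58  ]
[308 191  29   4  82] [322.2 193. ] [ 0.4867  0.156  29.6072  3.2632 34.9264]
[308 196  29   4  82] [321.4 198. ] [ 0.4899  0.1515 29.7446  3.2937 34.9264]
[302 201  39   7 188] [320.7 204.1] [ 0.4931  0.145  40.7319  5.5549 32.8765]
```

View pics/c1.png

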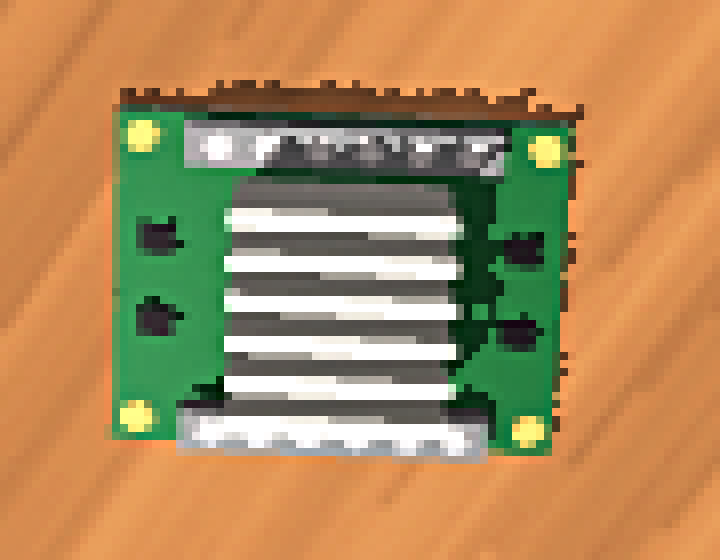

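```bash
python3 - <<'E'
from h import *
goal([.4853,.1581,.008],32.5)
E
```

```text
t 1.6 tcp [0.4847 0.1578 0.1504] shift cm [ 1.424e+01 -1.000e-02  4.000e-02] rot deg [2.43 0.08 0.  ] F [-0.4 -0.2 -0.1] open 0.0933
```

>>> jog_arm(targets=[[3,0,0,2.4,0,0,0],[7,0,0,2.4,0,0,0],[10.5,0,0,2.4,0,0,0],[13,0,0,2.4,0,0,0],[13.2,0,0,2.4,0,0,0]])

```text
t: 2.22
tool_pos: [0.483, 0.1588, 0.0171]
orientation: [-0.445, 1.526, 0.447]
force: [1.0, 0.4, -0.3]
opening: 0.0929
```

```bash
python3 - <<'E'
from h import *
goal([.4853,.1581,.008],32.5); c=cam('wrist','wrist2')
E
```

```text
t 2.225 tcp [0.483  0.1588 0.0171] shift cm [ 0.91 -0.18  0.15] rot deg [ 0.11 -0.08 -0.08] F [ 1.   0.4 -0.3] open 0.0929
```

View pics/wrist2.png

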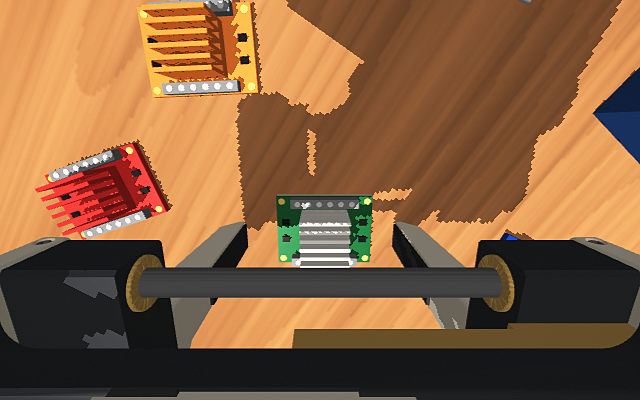

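The board sits centred between the fingers, with the sink at about (325,240) and square to the jaws.

>>> jog_arm(targets=[[0.5,-0.1,0.1,0,0,0,0],[0.8,-0.1,0.1,0,0,0,0],[0.8,-0.1,0.1,0,0,0,0.5],[0.8,-0.1,0.1,0,0,0,0.7],[0.8,-0.1,0.1,0,0,0,1]], squeeze=15)

```text
t: 2.9
tool_pos: [0.4857, 0.1585, 0.0106]
orientation: [-0.445, 1.524, 0.446]
force: [0.5, -0.2, -0.1]
opening: 0.0678
```

>>> jog_arm(targets=[[0,0,0,0,0,0,1],[0,0,0,0,0,0,1],[0,0,0,0,0,0,1]])

```text
t: 3.28
tool_pos: [0.4857, 0.1585, 0.0105]
orientation: [-0.445, 1.524, 0.446]
force: [0.1, 0.0, 0.6]
opening: 0.0376
```

>>> jog_arm(targets=[[0.25,0,0,0,0,0,0.55],[0.25,0,0,0,0,0,0.55],[0.25,0,0,0,0,0,1],[0.25,0,0,0,0,0,1],[0.25,0,0,0,0,0,1]])

```text
t: 3.9
tool_pos: [0.4857, 0.1586, 0.0081]
orientation: [-0.445, 1.524, 0.446]
force: [-0.7, 0.6, -0.6]
opening: 0.0301
```

>>> jog_arm(targets=[[0,0,0,0,0,0,1],[0,0,0,0,0,0,1]])

```text
t: 4.15
tool_pos: [0.4857, 0.1585, 0.008]
orientation: [-0.445, 1.524, 0.446]
force: [1.5, -0.2, -1.5]
opening: 0.03
```

```bash
python3 - <<'E'
from h import *
goal([.4853,.1581,.008],32.5)
E
```

```text
t 4.15 tcp [0.4857 0.1585 0.008 ] shift cm [ 0.   -0.02 -0.06] rot deg [ 0.09  0.05 -0.03] F [ 1.5 -0.2 -1.5] open 0.03
```

>>> jog_arm(targets=[[-0.6,0,0,0,0,0,1],[-2,0,0,0,0,0,1],[-5,0,0,0,0,0,1],[-9,0,0,0,0,0,1],[-12,0,0,0,0,0,1]])

```text
t: 4.78
tool_pos: [0.4864, 0.1586, 0.1311]
orientation: [-0.445, 1.521, 0.446]
force: [1.0, -0.6, -1.0]
opening: 0.0293
```

```bash
python3 - <<'E'
from h import *
c=cam('top','top2'); H,S,V=cv2.split(cv2.cvtColor(c['bgr'],cv2.COLOR_BGR2HSV))
def win(m):
    m=m.copy();m[:,:285]=0;m[:,405:]=0;m[235:]=0;m[:125]=0;return m
w=win((S<40)&(V>190)); w=cv2.morphologyEx(w.astype(np.uint8),cv2.MORPH_CLOSE,np.ones((11,11)))>0
for b,st,ce in blobs(w,300): print('deck',np.round(rect(c,b,.041),4))
g=win((S<70)&(V>80)&(V<160))
for b,st,ce in blobs(g,60): print('grey',ce.round(1),np.round(rect(c,b,.041),4))
cv2.imwrite('pics/crop2.png',cv2.resize(c['bgr'][125:235,230:405],None,fx=4,fy=4,interpolation=cv2.INTER_CUBIC))
goal([.57,-.01,.16],-22.5)
E
```

```text
deck [ 5.515000e-01 -7.740000e-02  2.174346e+02  1.243250e+02  6.778540e+01]
grey [320.4 168.9] [ 5.78700e-01 -1.65000e-02  4.98293e+01  3.42498e+01 -2.22910e+01]
grey [333.8 178.1] [ 5.546000e-01 -6.210000e-02  1.125207e+02  4.560600e+01 -2.358770e+01]
grey [389.9 178. ] [ 0.5569 -0.1993 47.9719 23.0762  3.1786]
grey [364.7 187.3] [ 0.5331 -0.1371 53.7865 52.145  63.8585]
grey [329.8 202.5] [ 4.908000e-01 -3.970000e-02  1.149466e+02  1.049680e+01  6.755670e+01]
grey [371.6 215.4] [ 0.4693 -0.1418 56.3547 46.2638 66.8191]
t 4.825 tcp [0.4886 0.1591 0.1354] shift cm [ -2.44 -18.64  -2.24] rot deg [55.1   0.51 -0.11] F [2.8 0.8 3.2] open 0.0294
```

View pics/crop2.png

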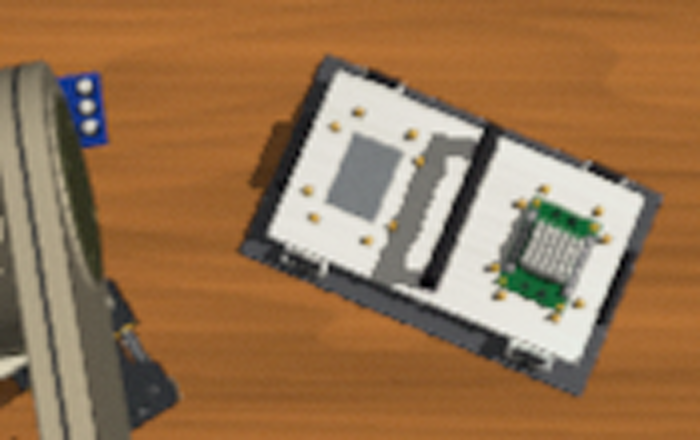

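```bash
python3 - <<'E'
from h import *
goal([.563,-.054,.17],-22.5)
E
```

```text
t 4.825 tcp [0.4886 0.1591 0.1354] shift cm [ -3.45 -21.97  -5.19] rot deg [55.1   0.51 -0.11] F [2.8 0.8 3.2] open 0.0294
```

>>> jog_arm(targets=[[-1.5,-1.5,-0.4,5,0,0,1],[-3,-4.5,-1.2,12,0,0,1],[-3.5,-8,-2,20,0,0,1],[-3.5,-12,-3,28,0,0,1],[-3.5,-15.5,-4,36,0,0,1]])

```text
t: 5.45
tool_pos: [0.5386, 0.0056, 0.1712]
orientation: [0.052, 1.561, -0.048]
force: [0.2, -0.1, -1.8]
opening: 0.0297
```

```bash
python3 - <<'E'
from h import *
goal([.563,-.054,.17],-22.5)
E
```

```text
t 5.45 tcp [0.5386 0.0056 0.1712] shift cm [ 0.12 -5.79  2.82] rot deg [18.83  0.5  -0.26] F [ 0.2 -0.1 -1.8] open 0.0297
```

>>> jog_arm(targets=[[0.1,-2,1,6,0.1,0,1],[0.1,-4,2,12,0.3,-0.1,1],[0.1,-5.5,2.6,17,0.4,-0.2,1],[0.1,-5.8,2.8,18.8,0.5,-0.3,1],[0.1,-5.8,2.8,18.8,0.5,-0.3,1]])

```text
t: 6.08
tool_pos: [0.5628, -0.0538, 0.1704]
orientation: [0.307, 1.549, -0.307]
force: [-0.3, 0.2, -0.9]
opening: 0.0298
```

>>> jog_arm(targets=[[0,0,0,0,0,0,1]])

```text
t: 6.2
tool_pos: [0.5626, -0.0531, 0.1705]
orientation: [0.305, 1.549, -0.306]
force: [-0.4, 0.8, -0.1]
opening: 0.03
```

```bash
python3 - <<'E'
from h import *
goal([.563,-.054,.17],-22.5); c=cam('wrist','wrist3')
E
```

```text
t 6.2 tcp [ 0.5626 -0.0531  0.1705] shift cm [ 0.05 -0.06  0.07] rot deg [0.19 0.   0.01] F [-0.4  0.8 -0.1] open 0.03
```

View pics/wrist3.png

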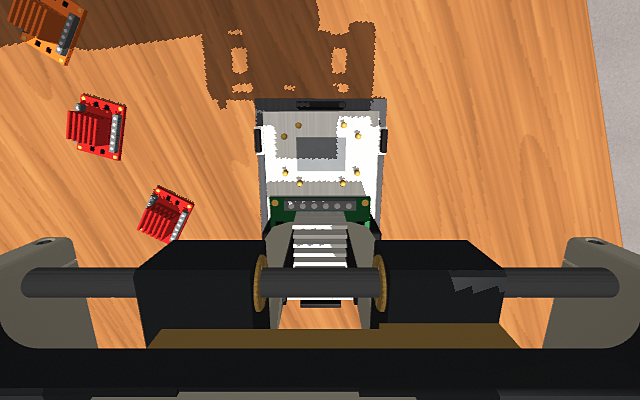

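The wrist view shows the free bay with all eight pins, at about (298,125), (344,125), (284,136), (358,136), (285,173), (357,173), (300,183) and (343,183). The board is held level and square.

```bash
python3 - <<'E'
from h import *
c=cam('wrist'); H,S,V=cv2.split(cv2.cvtColor(c['bgr'],cv2.COLOR_BGR2HSV))
m=(S>90)&(H>10)&(H<35); m[:115]=0;m[192:]=0;m[:,:270]=0;m[:,:][:, 372:]=0
pts=[];
for b,st,ce in blobs(m,4): print(st,ce.round(1)); pts.append(ce)
pts=np.array(pts)
# model
M=np.array([[sx*x,sy*y] for x,y in((38,19),(23,30)) for sx in(1,-1) for sy in(1,-1)])/1000
th=np.radians(-22.5); o=np.array([.578,-.0165])
for zz in (.046,.048):
    W=ray(c,pts,zz)[:,:2]; th=np.radians(-22.5); o=np.array([.578,-.0165])
    for _ in range(5):
        R=np.array([[np.cos(th),-np.sin(th)],[np.sin(th),np.cos(th)]])
        P=M@R.T+o; D=np.linalg.norm(W[:,None]-P[None],axis=2); j=D.argmin(1); ok=D.min(1)<.012
        A=cv2.estimateAffinePartial2D(M[j[ok]]*1000,W[ok]*1000,ransacReprojThreshold=3)[0]
        th=np.arctan2(A[1,0],A[0,0]); o=A[:,2]/1000
    print(zz,'bay',o.round(4),'yaw',np.degrees(th).round(2),'scale',np.hypot(A[0,0],A[1,0]).round(3),ok.sum(),(D.min(1)*1000).round(1))
# held board: its green far edge
g=(H>45)&(H<95)&(S>70); g[:190]=0;g[240:]=0;g[:,:260]=0;g[:,385:]=0
ys,xs=np.nonzero(g); print(xs.min(),xs.max(),ys.min())
cols=range(275,368,4); tops=[np.nonzero(g[:,k])[0].min() for k in cols if g[:,k].any()]; print(tops)
goal([o[0],o[1],.17],np.degrees(th))
E
```

```text
[295 123   7   5  28] [297.9 124.9]
[341 122   6   6  28] [343.5 124.8]
[356 133   5   6  24] [357.9 135.7]
[281 134   6   6  28] [283.6 136. ]
[355 169   5   7  27] [356.8 172.3]
[283 170   5   6  26] [285.  172.7]
[297 180   6   7  33] [299.4 182.8]
[340 180   6   7  31] [342.4 182.7]
0.046 bay [ 0.5774 -0.02  ] yaw -21.99 scale 1.0 8 [0.1 0.2 0.1 0.1 0.1 0.1 0.  0.1]
0.048 bay [ 0.5775 -0.0198] yaw -21.99 scale 0.994 8 [0.2 0.3 0.3 0.2 0.3 0.4 0.3 0.2]
269 370 197
[np.int64(197), np.int64(197), np.int64(197), np.int64(197), np.int64(197), np.int64(197), np.int64(197), np.int64(197), np.int64(197), np.int64(197), np.int64(197), np.int64(197), np.int64(197), np.int64(197), np.int64(197), np.int64(197), np.int64(197), np.int64(197), np.int64(197), np.int64(197), np.int64(197), np.int64(197), np.int64(197), np.int64(197)]
t 6.3 tcp [ 0.5627 -0.0532  0.1705] shift cm [0.05 3.65 0.1 ] rot deg [-0.33  0.01  0.02] F [-0.5 -1.  -1.2] open 0.03
```

```bash
python3 - <<'E'
from h import *
c=cam('wrist'); H,S,V=cv2.split(cv2.cvtColor(c['bgr'],cv2.COLOR_BGR2HSV))
s=robot.read_state(); p=np.array(s['tool_pos']); th=np.radians(-22); ex=np.array([np.cos(th),np.sin(th)]); ey=np.array([-np.sin(th),np.cos(th)])
cv2.imwrite('pics/c3.png',cv2.resize(c['bgr'][185:275,255:385],None,fx=6,fy=6,interpolation=cv2.INTER_NEAREST))
g=(H>45)&(H<95)&(S>70); g[:190]=0;g[240:]=0;g[:,:255]=0;g[:,390:]=0
xs=np.nonzero(g[197:201].any(0))[0];print(xs.min(),xs.max())
for uv in ((xs.min()-.5,197),(xs.max()+.5,197),(319,196.5)):
    q=ray(c,uv,p[2]-.003)[0][:2]-p[:2]; print((q@ex*1000).round(1),(q@ey*1000).round(1))
E
```

```text
269 370
-32.1 22.9
32.2 22.6
-0.2 23.1
```

View pics/c3.png

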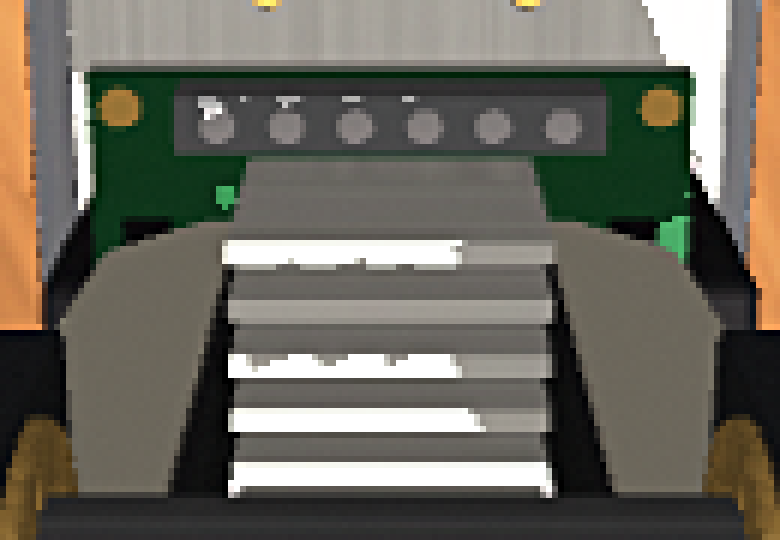

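```bash
python3 - <<'E'
from h import *
goal([.5778,-.0191,.075],-22)
E
```

```text
t 6.35 tcp [ 0.5627 -0.0533  0.1705] shift cm [9.55 3.74 0.1 ] rot deg [-0.34  0.01  0.02] F [-0.6  0.2 -0.8] open 0.0297
```

>>> jog_arm(targets=[[0,2,0.1,-0.3,0,0,1],[0,3.7,0.1,-0.3,0,0,1],[2.5,3.7,0.1,-0.3,0,0,1],[6,3.7,0.1,-0.3,0,0,1],[9,3.7,0.1,-0.3,0,0,1]])

```text
t: 6.98
tool_pos: [0.5778, -0.018, 0.0792]
orientation: [0.301, 1.55, -0.301]
force: [-0.3, 0.5, -1.6]
opening: 0.0302
```

>>> jog_arm(targets=[[0,0,0,0,0,0,1],[0,0,0,0,0,0,1]])

```text
t: 7.22
tool_pos: [0.5786, -0.0173, 0.0803]
orientation: [0.3, 1.549, -0.3]
force: [0.6, -0.6, -1.0]
opening: 0.0298
```

```bash
python3 - <<'E'
from h import *
goal([.5778,-.0191,.050],-22); c=cam('wrist','wrist4')
cv2.imwrite('pics/c4.png',cv2.resize(c['bgr'][130:275,220:420],None,fx=4,fy=4,interpolation=cv2.INTER_NEAREST))
E
```

```text
t 7.225 tcp [ 0.5786 -0.0173  0.0803] shift cm [ 3.03 -0.2  -0.01] rot deg [ 0.08  0.04 -0.01] F [ 0.6 -0.6 -1. ] open 0.0298
```

View pics/c4.png

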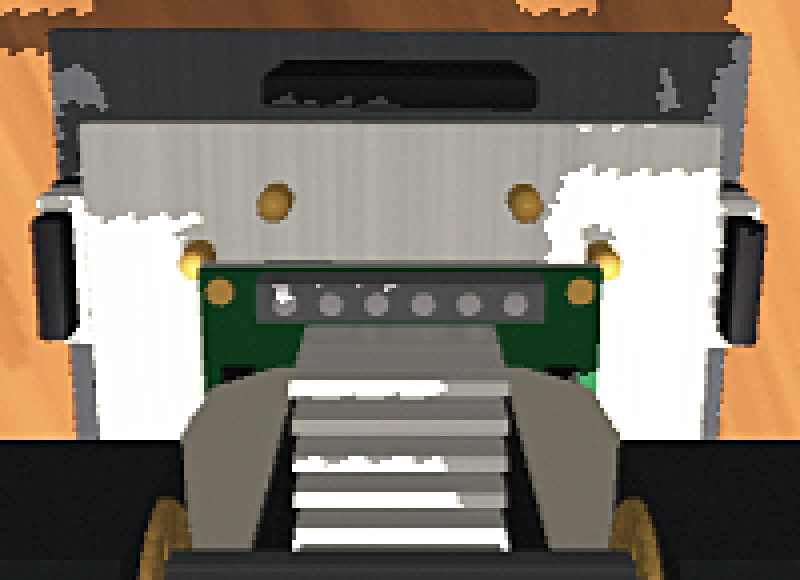

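```bash
python3 - <<'E'
from h import *
c=cam('wrist'); H,S,V=cv2.split(cv2.cvtColor(c['bgr'],cv2.COLOR_BGR2HSV))
m=(S>90)&(H>10)&(H<35); m[:170]=0;m[192:]=0;m[:,:275]=0;m[:,360:]=0
s=robot.read_state(); p=np.array(s['tool_pos']); th=np.radians(-22); ex=np.array([np.cos(th),np.sin(th)]); ey=np.array([-np.sin(th),np.cos(th)])
f=lambda uv,z:[((ray(c,uv,z)[0][:2]-p[:2])@e*1000).round(1) for e in(ex,ey)]
for b,st,ce in blobs(m,10): print(st,ce.round(1),f(ce,.046),ray(c,ce,.046)[0].round(4))
g=(H>45)&(H<95)&(S>70); ys,xs=np.nonzero(g[190:240,265:375]); print(ys.min()+190,xs.min()+265,xs.max()+265); print('edge',f((320,ys.min()+189.5),p[2]-.003))
goal([.5778,-.0191,.050],-22)
E
```

```text
[284 176   9   9  63] [287.7 180. ] [np.float64(-23.8), np.float64(27.3)] [0.5675 0.0164 0.046 ]
[346 176   9   9  67] [349.9 180.1] [np.float64(22.1), np.float64(27.3)] [ 0.6101 -0.0008  0.046 ]
197 270 370
edge [np.float64(0.0), np.float64(23.2)]
t 7.325 tcp [ 0.5793 -0.0178  0.0813] shift cm [ 3.13 -0.18 -0.1 ] rot deg [ 0.06  0.16 -0.03] F [ 0.3 -0.3 -1. ] open 0.0297
```

>>> jog_arm(targets=[[0,-0.2,-0.1,0,0,0,1],[1,-0.2,-0.1,0,0,0,1],[2,-0.2,-0.1,0,0,0,1],[2.3,-0.2,-0.1,0,0,0,1],[2.4,-0.2,-0.1,0,0,0,1]])

```text
t: 7.95
tool_pos: [0.5772, -0.0193, 0.0565]
orientation: [0.3, 1.548, -0.3]
force: [0.8, 0.2, -2.1]
opening: 0.03
```

>>> jog_arm(targets=[[0,0,0,0,0,0,1]])

```text
t: 8.07
tool_pos: [0.5773, -0.0193, 0.0566]
orientation: [0.3, 1.548, -0.3]
force: [-0.0, 0.4, -0.8]
opening: 0.0299
```

```bash
python3 - <<'E'
from h import *
goal([.5778,-.0191,.049],-22); c=cam('wrist','wrist5')
cv2.imwrite('pics/c5.png',cv2.resize(c['bgr'][130:275,220:420],None,fx=4,fy=4,interpolation=cv2.INTER_NEAREST))
E
```

```text
t 8.075 tcp [ 0.5773 -0.0193  0.0566] shift cm [0.76 0.04 0.03] rot deg [ 0.05  0.1  -0.02] F [-0.   0.4 -0.8] open 0.0299
```

View pics/c5.png

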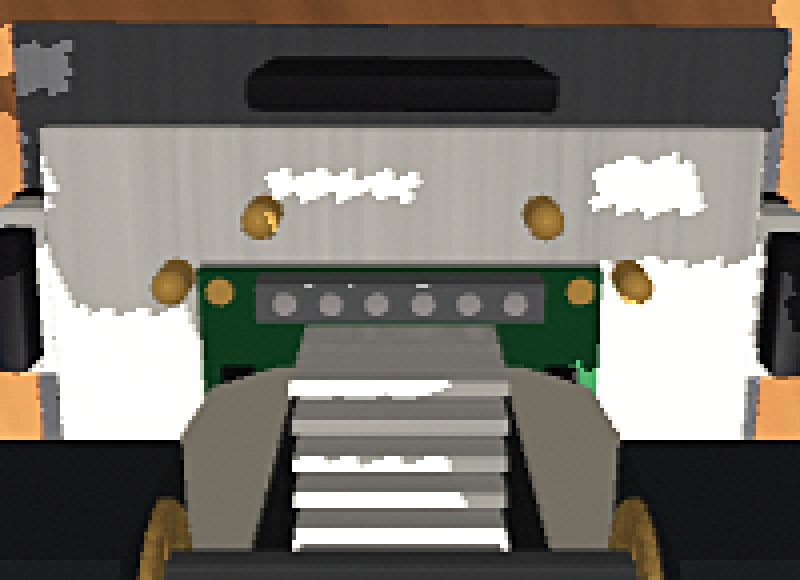

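The board sits between the side pins with even gaps, left pin at (172,283) and right pin at (631,281) in the crop. The end pins are clear of its far edge. I'll lower it in steps while watching the force.

>>> jog_arm(targets=[[0.3,0,0,0,0,0,1],[0.55,0,0,0,0,0,1],[0.65,0,0,0,0,0,1],[0.65,0,0,0,0,0,1]])

```text
t: 8.62
tool_pos: [0.5772, -0.0193, 0.0499]
orientation: [0.3, 1.548, -0.3]
force: [0.0, -0.0, -1.6]
opening: 0.0298
```

>>> jog_arm(targets=[[0.05,0,0,0,0,0,1],[0.05,0,0,0,0,0,1]])

```text
t: 8.88
tool_pos: [0.5772, -0.0193, 0.0495]
orientation: [0.3, 1.548, -0.3]
force: [-0.4, 0.7, -1.1]
opening: 0.0298
```

>>> jog_arm(targets=[[0.05,0,0,0,0,0,1],[0.05,0,0,0,0,0,1]])

```text
t: 9.12
tool_pos: [0.5773, -0.0193, 0.0491]
orientation: [0.3, 1.548, -0.3]
force: [-0.6, -0.8, -0.5]
opening: 0.0299
```

>>> jog_arm(targets=[[0.05,0,0,0,0,0,1],[0.05,0,0,0,0,0,1]])

```text
t: 9.38
tool_pos: [0.5773, -0.0193, 0.049]
orientation: [0.3, 1.548, -0.3]
force: [-3.9, -0.4, 6.2]
opening: 0.0299
```

Contact shows at about 6 N upward. I'll release and then retreat.

>>> jog_arm(targets=[[0,0,0,0,0,0,0.5],[0,0,0,0,0,0,0.5],[0,0,0,0,0,0,0.5],[0,0,0,0,0,0,0.5]])

```text
t: 9.88
tool_pos: [0.5773, -0.0193, 0.0489]
orientation: [0.3, 1.548, -0.3]
force: [-0.7, -0.3, -0.6]
opening: 0.0466
```

>>> jog_arm(targets=[[-1.5,0,0,0,0,0,0.5],[-5,0,0,0,0,0,0.5],[-9,0,0,0,0,0,0.5],[-12,-1,0,0,0,0,0.5],[-13,-4,0,0,0,0,0.5]])

```text
t: 10.5
tool_pos: [0.564, -0.0561, 0.1833]
orientation: [0.299, 1.543, -0.298]
force: [0.1, -0.3, 0.0]
opening: 0.0464
```

>>> jog_arm(targets=[[0,-1.5,0,0,0,0,0.5],[0,-2,0,0,0,0,0.5],[0,-2,0,0,0,0,0.5]])

```text
t: 10.88
tool_pos: [0.5562, -0.0745, 0.1825]
orientation: [0.3, 1.544, -0.299]
force: [1.0, 0.1, -0.2]
opening: 0.0466
```

```bash
python3 - <<'E'
from h import *
goal([.5528,-.0812,.17],-22); c=cam('wrist','wrist6'); c=cam('top','top6')
cv2.imwrite('pics/c6.png',cv2.resize(c['bgr'][125:235,270:410],None,fx=5,fy=5,interpolation=cv2.INTER_CUBIC))
E
```

```text
t 10.875 tcp [ 0.5562 -0.0745  0.1825] shift cm [ 1.25 -0.75 -0.07] rot deg [ 0.14  0.34 -0.1 ] F [ 1.   0.1 -0.2] open 0.0466
```

View pics/wrist6.png

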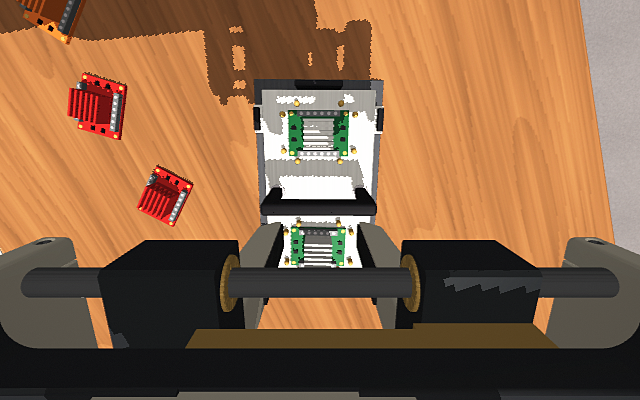

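View pics/c6.png

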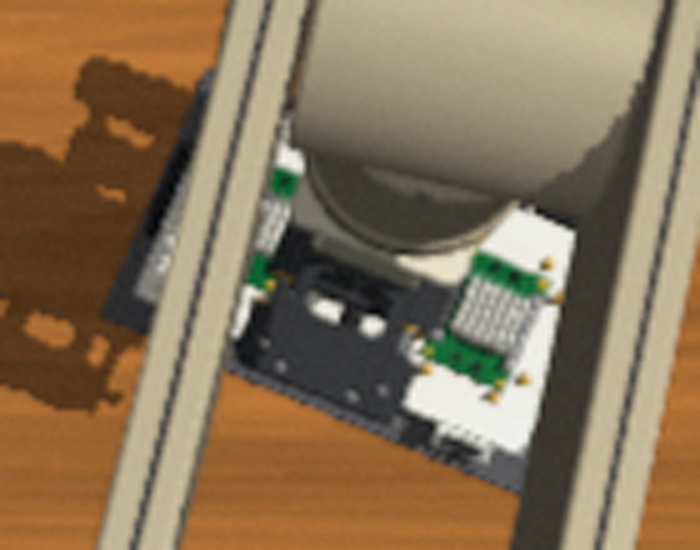

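The green board is seated between the pins at (318,134) and is square to them. The handle bar is at (319,205). I'll zoom in on the seating to verify, then turn the jaws 90° above the handle.

```bash
python3 - <<'E'
from h import *
i=cv2.imread('pics/wrist6.png'); cv2.imwrite('pics/c6b.png',cv2.resize(i[75:225,250:390],None,fx=4,fy=4,interpolation=cv2.INTER_CUBIC))
goal([.5527,-.0812,.2],68); goal([.5527,-.0812,.2],67)
E
```

```text
t 10.975 tcp [ 0.5563 -0.074   0.1824] shift cm [-1.76 -0.8  -0.06] rot deg [-89.82   0.33   0.17] F [-0.2  0.4 -0.4] open 0.0465
t 10.975 tcp [ 0.5563 -0.074   0.1824] shift cm [-1.76 -0.8  -0.06] rot deg [-88.82   0.34   0.17] F [-0.2  0.4 -0.4] open 0.0465
```

View pics/c6b.png

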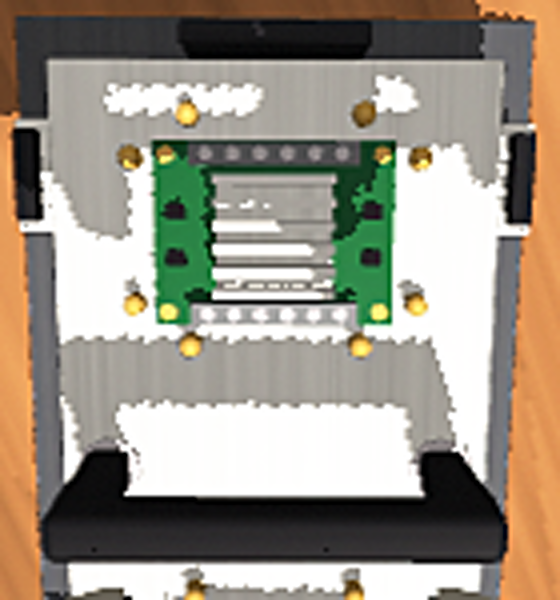

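>>> jog_arm(targets=[[-1,-0.4,0,-10,0,0,0.5],[-1.8,-0.8,0,-20,0,0,0.5],[-1.8,-0.8,0,-30,0,0,0.5],[-1.8,-0.8,0,-40,0,0,0.5],[-1.8,-0.8,0,-50,0,0,0.5]])

```text
t: 11.6
tool_pos: [0.5531, -0.0807, 0.1998]
orientation: [-0.391, 1.53, 0.389]
force: [-0.1, 0.4, 0.3]
opening: 0.0463
```

>>> jog_arm(targets=[[0,0,0,-10,0,0,0.5],[0,0,0,-20,0,0,0.5],[0,0,0,-30,0,0,0.5],[0,0,0,-40,0,0,0.5],[0,0,0,-40,0,0,0.5]])

```text
t: 12.22
tool_pos: [0.5531, -0.08, 0.1992]
orientation: [-0.93, 1.36, 0.927]
force: [-0.0, 0.0, 0.5]
opening: 0.0468
```

```bash
python3 - <<'E'
from h import *
goal([.5527,-.0812,.2],68); c=cam('wrist','wrist7')
E
```

```text
t 12.225 tcp [ 0.5531 -0.08    0.1992] shift cm [-0.08 -0.01 -0.13] rot deg [0.54 0.11 0.21] F [-0.   0.   0.5] open 0.0468
```

View pics/wrist7.png

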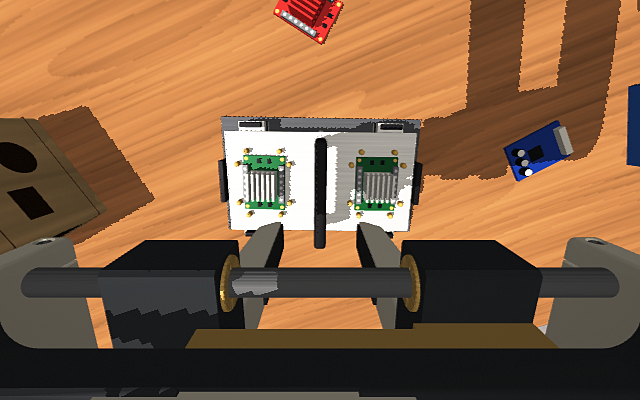

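```bash
python3 - <<'E'
from h import *
c=cam('wrist'); H,S,V=cv2.split(cv2.cvtColor(c['bgr'],cv2.COLOR_BGR2HSV))
cv2.imwrite('pics/c7.png',cv2.resize(c['bgr'][110:255,215:425],None,fx=3.5,fy=3.5,interpolation=cv2.INTER_NEAREST))
m=(S>90)&(H>10)&(H<30); m[:140]=0;m[222:]=0;m[:,:232]=0;m[:,412:]=0
pts=np.array([ce for b,st,ce in blobs(m,5) if st[4]<40]); print(len(pts))
M=np.array([[sx*x,sy*y+o] for o in(66,-66) for x,y in((38,19),(23,30)) for sx in(1,-1) for sy in(1,-1)])/1000
W=ray(c,pts,.046)[:,:2]; th=np.radians(-22); o=np.array([.5527,-.0812])
for _ in range(5):
    R=np.array([[np.cos(th),-np.sin(th)],[np.sin(th),np.cos(th)]])
    P=M@R.T+o; D=np.linalg.norm(W[:,None]-P[None],axis=2); j=D.argmin(1); ok=D.min(1)<.010
    A=cv2.estimateAffinePartial2D(M[j[ok]]*1000,W[ok]*1000,ransacReprojThreshold=2.5)[0]
    th=np.arctan2(A[1,0],A[0,0]); o=A[:,2]/1000
print('carrier',o.round(4),'yaw',np.degrees(th).round(2),'scale',np.hypot(A[0,0],A[1,0]).round(4),ok.sum(),(D.min(1)*1000).round(1))
# bar
b=(V<60); b[:136]=0;b[225:]=0;b[:,:308]=0;b[:,335:]=0
ex=np.array([np.cos(th),np.sin(th)]);ey=np.array([-ex[1],ex[0]])
for r in (145,165,185,205,220):
    xs=np.nonzero(b[r])[0]
    if len(xs): a=(ray(c,[(xs.min()-.5,r),(xs.max()+.5,r)],.11)[:,:2]-o)*1000; print(r,xs.min(),xs.max(),(a@ey).round(1),(a@ex).round(1))
goal([*o,.085],np.degrees(th)+90)
E
```

```text
25
carrier [ 0.5523 -0.0809] yaw -22.01 scale 0.9959 23 [ 0.4  0.3  0.1  0.6  8.7  9.7  9.7  9.6  0.4  0.4  0.2  0.3  0.5  0.2
  0.1  0.4 10.3  9.4  9.9  9.9  0.7  0.3 22.   0.3  0.5]
145 315 326 [-5.5  5.4] [-49.6 -49.7]
165 315 326 [-5.4  5.7] [-31.4 -31.5]
185 315 325 [-5.3  5. ] [-12.5 -12.6]
205 315 325 [-5.3  5.3] [7.1 7.1]
220 315 325 [-5.2  5.5] [22.3 22.3]
t 12.325 tcp [ 0.5531 -0.0802  0.1994] shift cm [11.44  0.1  -0.11] rot deg [0.35 0.11 0.23] F [-0.2 -0.1 -0.8] open 0.0466
```

View pics/c7.png

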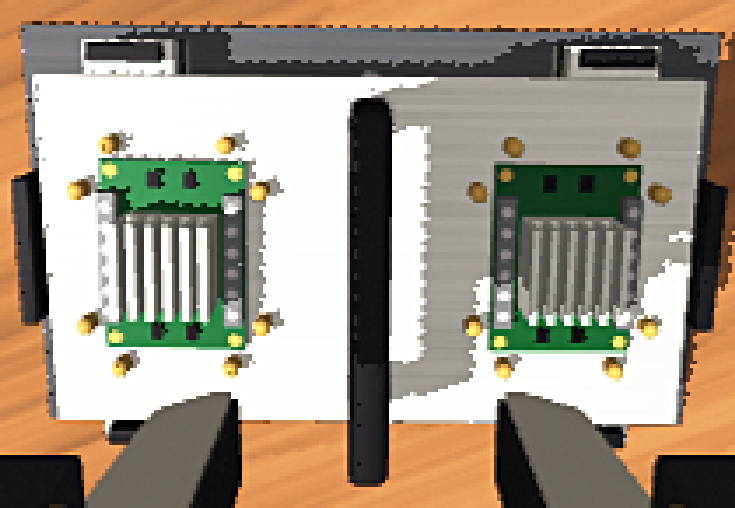

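Both boards lie square between their pins, and the bar runs down column 320 of the wrist view. The 16-pin fit and the bar agree within 0.5 mm.

>>> jog_arm(targets=[[3,0.1,-0.1,0.3,0.1,0.2,0.5],[7,0.1,-0.1,0.3,0.1,0.2,0.5],[10,0.1,-0.1,0.3,0.1,0.2,0.5],[11,0.1,-0.1,0.3,0.1,0.2,0.5],[11.3,0.1,-0.1,0.3,0.1,0.2,0.5]])

```text
t: 12.95
tool_pos: [0.5524, -0.0807, 0.0864]
orientation: [-0.922, 1.367, 0.921]
force: [1.2, -0.1, 0.5]
opening: 0.0467
```

```bash
python3 - <<'E'
from h import *
goal([.5523,-.0809,.081],68)
E
```

```text
t 12.95 tcp [ 0.5524 -0.0807  0.0864] shift cm [ 0.54 -0.   -0.02] rot deg [-0.03  0.01  0.01] F [ 1.2 -0.1  0.5] open 0.0467
```

>>> jog_arm(targets=[[0.3,0,0,0,0,0,0.5],[0.5,0,0,0,0,0,0.6],[0.5,0,0,0,0,0,0.75],[0.5,0,0,0,0,0,1],[0.5,0,0,0,0,0,1]], squeeze=20)

```text
t: 13.58
tool_pos: [0.5526, -0.0805, 0.0817]
orientation: [-0.922, 1.366, 0.921]
force: [1.5, 1.8, 0.1]
opening: 0.0118
```

>>> jog_arm(targets=[[0,0,0,0,0,0,1],[0,0,0,0,0,0,1],[0,0,0,0,0,0,1]])

```text
t: 13.95
tool_pos: [0.5526, -0.0804, 0.0816]
orientation: [-0.921, 1.366, 0.921]
force: [-0.1, 0.4, 0.3]
opening: 0.0117
```

>>> jog_arm(targets=[[0,0,0,0,0,0,1],[0,0,0,0,0,0,1],[0,0,0,0,0,0,1]], squeeze=55)

```text
t: 14.32
tool_pos: [0.5526, -0.0804, 0.0817]
orientation: [-0.921, 1.366, 0.921]
force: [0.3, 0.0, 0.5]
opening: 0.0116
```

```bash
python3 - <<'E'
from h import *
goal([.5523,-.0809,.181],68)
E
```

```text
t 14.325 tcp [ 0.5526 -0.0804  0.0817] shift cm [-9.93  0.01 -0.05] rot deg [-0.03  0.04  0.03] F [0.3 0.  0.5] open 0.0116
```

Gripped on the 12 mm bar with a square wrist. I'll lift slowly and straight.

>>> jog_arm(targets=[[-0.1,0,0,0,0,0,1],[-0.3,0,0,0,0,0,1],[-0.6,0,0,0,0,0,1],[-0.9,0,0,0,0,0,1],[-1.2,0,0,0,0,0,1]])

```text
t: 14.95
tool_pos: [0.5526, -0.0805, 0.0939]
orientation: [-0.921, 1.366, 0.921]
force: [0.8, -0.7, -6.6]
opening: 0.012
```

```bash
python3 - <<'E'
from h import *
d=goal([.5526,-.0804,.182],68); s=robot.read_state(); print(s['wrist_torque']); c=cam('wrist','wrist8'); cam('scene','scene8')
E
```

```text
t 14.95 tcp [ 0.5526 -0.0805  0.0939] shift cm [-8.81 -0.    0.01] rot deg [-0.03  0.03  0.03] F [ 0.8 -0.7 -6.6] open 0.012
[0.00267489 0.01959428 0.00784747]
```

View pics/wrist8.png

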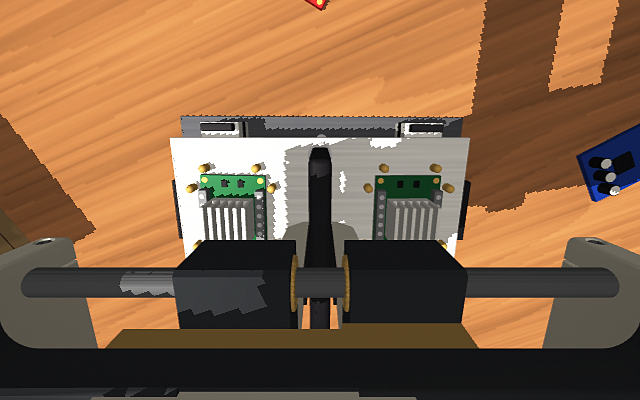

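The carrier is clear of the rails, with a wrist force of about 6.6 N and no moment. The deck edge is horizontal at row 138, and both boards are in place.

>>> jog_arm(targets=[[-0.4,0,0,0,0,0,1],[-1,0,0,0,0,0,1],[-1.7,0,0,0,0,0,1],[-2.5,0,0,0,0,0,1],[-3.3,0,0,0,0,0,1]])

```text
t: 15.68
tool_pos: [0.553, -0.0806, 0.128]
orientation: [-0.922, 1.365, 0.92]
force: [-0.5, -0.6, -6.1]
opening: 0.0117
```

>>> jog_arm(targets=[[-0.8,0,0,0,0,0,1],[-1.6,0,0,0,0,0,1],[-2.4,0,0,0,0,0,1],[-3.2,0,0,0,0,0,1],[-3.8,0,0,0,0,0,1]])

```text
t: 16.3
tool_pos: [0.5531, -0.0806, 0.1667]
orientation: [-0.922, 1.365, 0.92]
force: [0.4, -0.4, -6.5]
opening: 0.0117
```

```bash
python3 - <<'E'
from h import *
d=goal([.5526,-.0804,.182],68)
E
```

```text
t 16.3 tcp [ 0.5531 -0.0806  0.1667] shift cm [-1.53  0.05  0.  ] rot deg [-0.03  0.05  0.12] F [ 0.4 -0.4 -6.5] open 0.0117
```

>>> jog_arm(targets=[[-0.7,0,0,0,0,0.1,1],[-1.2,0,0,0,0,0.1,1],[-1.5,0,0,0,0,0.1,1],[-1.5,0,0,0,0,0.1,1],[-1.5,0,0,0,0,0.1,1]])

```text
t: 16.92
tool_pos: [0.5529, -0.0806, 0.1813]
orientation: [-0.921, 1.366, 0.922]
force: [-0.4, -0.1, -6.2]
opening: 0.0116
```

>>> jog_arm(targets=[[0,0,0,0,0,0,1],[0,0,0,0,0,0,1],[0,0,0,0,0,0,1],[0,0,0,0,0,0,1]])

```text
t: 17.42
tool_pos: [0.5529, -0.0805, 0.1813]
orientation: [-0.921, 1.366, 0.922]
force: [0.1, 0.8, -6.0]
opening: 0.0116
```

```bash
python3 - <<'E'
from h import *
d=goal([.5526,-.0804,.182],68); s=robot.read_state(); print(s['wrist_torque'],np.abs(s['dq']).max())
c=cam('wrist','wrist9'); k=cam('scene','scene9')
a=cv2.resize(c['bgr'][100:275,150:490],(780,400)); cv2.imwrite('pics/c9.png',a)
cv2.imwrite('pics/s9.png',cv2.resize(k['bgr'][100:300,200:460],None,fx=3,fy=2.95,interpolation=cv2.INTER_CUBIC))
E
```

```text
t 17.425 tcp [ 0.5529 -0.0805  0.1813] shift cm [-0.07  0.03  0.  ] rot deg [-0.03  0.05 -0.01] F [ 0.1  0.8 -6. ] open 0.0116
[-0.01585358  0.01014472 -0.01278252] 0.002708450009875768
```

View pics/c9.png

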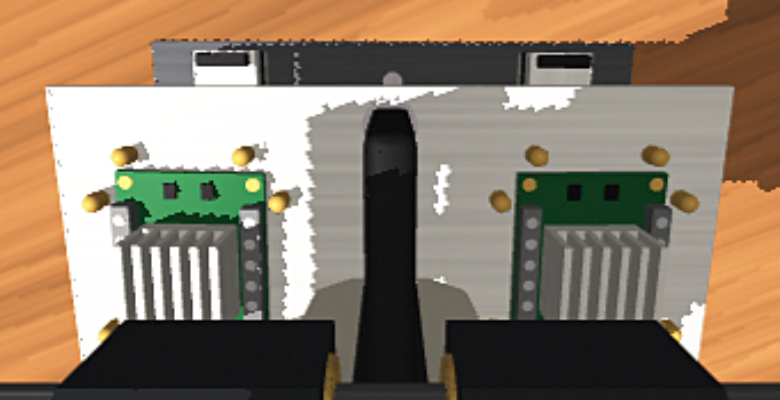

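View pics/s9.png

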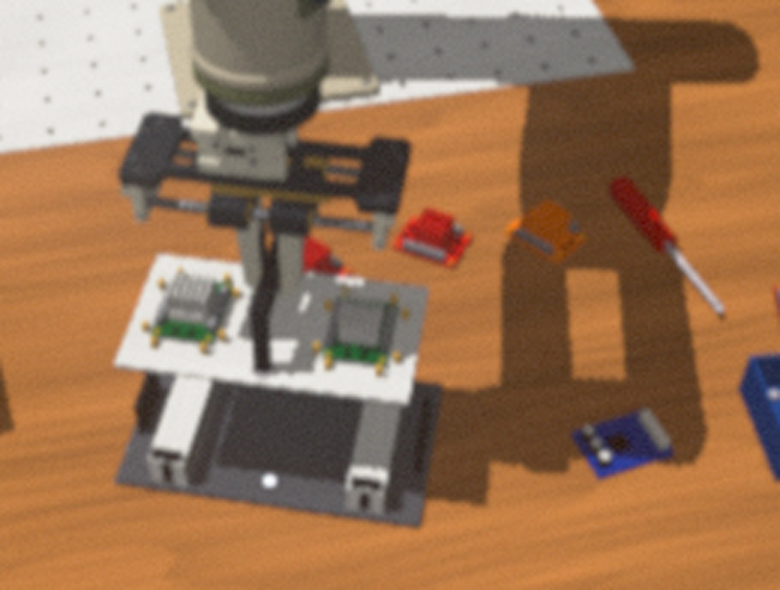

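Carrier held level, with its deck edge still at row 138 as it was just off the rails, so nothing has slipped or tilted. It has been lifted 99.6 mm, both boards are in their bays, and the bench items are undisturbed.

```bash
python3 -c "
from plant import ticket; print(ticket.close_job())"
```

```text
the job is handed in; nothing more can be done
None
```

The job is done and handed in at about 17.5 s, well inside the 50 s limit. I gripped the loose green board by its heat sink, set it in the empty bay at about 6 N contact force, and let go. I then took the carrier by its handle with a 55 N squeeze and lifted it straight up. It is still held there.

**Last checks:**
- **Height:** the tool rose 99.6 mm, from 0.0817 to 0.1813 m.
- **Level:** tool tilt was within 0.1° and the wrist moment about 0.02 N m. The deck edge stayed on the same wrist-camera row (138) from just off the rails to the top, so I saw no slip.
- **Load and motion:** the wrist carried a steady 6 N or so, and the arm was at rest.
- **Boards:** both lie flat between their pins in the wrist view, and the bystanders visible in the final scene crop looked unmoved.

**Disagreement:** the top camera placed the bay about 3.5 mm away from where the wrist camera did. I used the wrist camera because its fit to all eight pins was within about 0.2 mm, and the board seated cleanly. No check failed.

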